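Shut the sample kit's drawer and lift the kit level by its handle

ROBOT

A 7-joint arm with a two-finger parallel gripper is mounted at the origin on a cart in front of the work surface, level with it; the furniture and walls round the work are solid. World frame = base frame: x ahead of the robot, y to its left, z up, the work surface at z = 0. Lengths are in m, angles in rad, forces in N, time in s.
With the tool pointing down it reaches from about 0.4 to 0.85 m from the base axis. Payload 4.5 kg.
Tool frame: the origin (TCP) lies between the finger pads; the fingertips stand 11 mm ahead of it and the grasp point (between the pads) lies 8 mm behind it (r.tip_reach is the distance from the TCP to the fingertips, in m); x points along the fingers, y is the direction in which the jaws open and shut, and the axes are right-handed (so a half turn about x gives the same grasp; the last joint's range is limited). The gripper opens to 88 mm and grips with 3 to 60 N. Pads are 18 mm wide; open, the fingers measure 123 mm over their backs; the gripper's body (75 mm by 187 mm) begins 45 mm behind the grasp point.
Start: joints at [1.267, 0.689, -0.195, 1.565, 0.157, 0.902, -0.215], TCP at [0.207, -0.59, 0.25] pointing down, gripper open.
Joint ranges: [-3.01, 3.01], [-0.46, 2.08], [-1.47, 1.51], [0.13, 2.56], [-1, 4.14], [0.04, 2.09], [-2.66, 2.66]. Speed limits (rad/s): [2.57, 2.57, 3.14, 3.14, 3.14, 3.14, 3.14].

INTERFACE

Orientations are given as a unit quaternion [x, y, z, w].
In Python, from plant import r gives the robot as it stands.
- The arm moves only by the tool drive_tool, never from a script. Its argument "deltas" is a list of rows, each a list of 3 entries, a list of its own where there are three numbers: the turn, a rotation vector about the tool's x, y, z in degrees, then the shift along the tool's x, y, z in cm, then the finger opening in cm, from 0 to 8.81. A call has 1 to 12 rows; each row shifts and turns the commanded pose from where the row before left it, along the tool's axes as they then stand; what a row does not reach is not made up. A row lasts 1/12 s, in which the tool goes at most 41.7 mm and 7.16 degrees, less where a joint would pass 70% of its speed; a pose out of reach is approached as far as the arm can. A call is refused whole if a number of a shift passes 4.17 or a number of a turn 7.16, either way. A call with a gripper value outside its range is refused whole. The fingers move at their own pace and stop on an object; "force" is the grip in N (left out, the last holds). Time passes only in rows, so rows that do not move let the fingers close. It gives the time, the measured TCP pose, the force and the opening at its end, in the units of the state.
- r.get_state(): the state, without advancing time (a new reading comes with each control period).
- r.snapshot(name): name is "scene" or "top" or "wrist"; returns a dict with "color" (384x512x3 uint8, red, green, blue), "fov_y" (degrees; the focal length in pixels is half the picture's height over the tangent of half this angle, whatever the lens; pixels are square), "cx", "cy" (the principal point, pixels), "extrinsics" (4x4, takes a point from world to camera coordinates); the wrist camera has in their place "tool_from_camera" (4x4, takes a point from camera to tool coordinates, whose origin is the TCP and whose axes are the tool frame's). Camera axes: x right, y up, looking along -z (the intrinsics and any distortion apply to the point x, -y, -z); pixel columns grow to the right and rows downward; lengths in m; the calibration is good to about 2 mm. A picture is of the moment at which its call begins: read the wrist's pose just before it. There is no depth.
- r.finish_job(): hands the job in, once; it reports no verdict.
The state is a dict: "clock": time; "q": joint angles; "qd": joint speeds; "joint_torque": joint torques, N m; "tool_pos": TCP position; "eef_rot": TCP orientation; "contact_force": force on the tool from outside, world axes, zero at the start; "moment": the same for the moment, N m; "opening": opening from 0.0 (shut) to 1.0 (fully open).
Only numpy, scipy, OpenCV 4.12 (cv2) and the standard library are available. Lean on these libraries where they do the work, as an engineer would, in place of code of your own. Each camera call takes 0.05 s, during which the arm holds its last target. There are 200 camera calls.

TASK

The small portable sample kit stands in its dock with its drawer left open: push the drawer fully home until it clicks in, while the kit still stands in the dock. Then take the kit by its carrying handle, lift it straight up until its underside is about 15 cm above the worktop, and finish while holding it there, level and steady, with the drawer still shut and nothing else carrying it. Leave the beaker, the reagent bottle and the dish standing where they are.

Things in the scene. Friction and masses are not known exactly. Their poses are not given: they have to be found in the camera images.
- kit: all sizes in mm. Portable sample kit: white plastic box 150 deep (x) x 140 wide (y) x 75 high (z) with a grey drawer in its front (-x) face and a carrying handle on top; 127 high over the handle. About 0.5 to 0.75 kg in all, loose; with the drawer home its centre of mass within about 3 mm of straight below the handle. Origin at the centre of its underside, z up, x from the drawer side to the back.
- kit_handle (a point): centre of the kit's handle bar, 117 above the kit's underside. The bar is grey, 16 thick (kit x) x 20 high x 108 long (kit y), on a post at each end, 88 clear between the posts; its underside is 32 above the top of the box.
- kit_drawer (a joint): how far the drawer is open, m: 0 = fully home, 0.075 = fully out. It slides along the kit's x axis; it moves with about 0.7 N; from 11 to 5 mm before home a sprung detent resists (about 3 N in all), then pulls it home against its stop and keeps it there until pulled with about 3 N.
- kit_pull (a point): middle of the foremost edge of the drawer's finger pull, moves with the drawer: a bar 60 long (kit y), 10 high, standing 13 proud of the drawer front, 50 above the kit's underside; with the drawer home it is 90 in front (kit -x) of the kit's origin. The flat drawer front behind it is 130 wide x 58 high.
- dock: fixed grey dock plate on the worktop, 166 x 156 mm, 6 thick, with a rim up to 14 above the worktop; the kit stands on its plate within the rim with 3 mm play on every side, so the rim keeps the kit from sliding when the drawer is pushed. Origin at the centre of its underside, x as the kit's x at the start.
- beaker: bystander: clear plastic beaker, 71 across, 84 high, beside the kit (+y side); origin at the centre of its underside
- reagent_bottle: bystander: white reagent bottle with a white cap, 58 across, 117 high, beside the kit (-y side); origin at the centre of its underside
- dish: bystander: flat round culture dish, 91 across, 16 high, lying in front of the kit to the +y side; origin at the centre of its underside

How it is judged:
By the outcome, as a careful person would: the job done as asked, in the order asked, and still so for the second after the job is handed in, while the arm keeps its last pose, push and grip.
It also fails if it takes over 45 s, if anything falls off the work surface, if the arm or the gripper's body presses on something with over 40 N, if the wrist force passes 120 N, or if a joint passes its speed limit or range.

## Working session

There is one attempt and no reset: what is moved stays moved. The work goes in short steps, Python scripts to look and compute and a tool call to move; the robot and the scene stay as the last step left them, time stands still between calls to the robot, and variables do not carry over. Pictures are saved under pics/ and viewed, about 8 in all and at most 12, crops included, and the job is handed in when it is done.

Besides the shell and the picture viewer there is one more tool, called after ">>>" in YAML: its name, and indented under it one key for each argument. drive_tool: Moves the arm, as the interface text tells. Its arguments: {"type":"object","properties":{"deltas":{"type":"array","items":{"type":"array"}},"force":{"type":"number"}},"required":["deltas"]}

```bash
ls; mkdir -p pics
python3 - <<'E'
from plant import r
import cv2, numpy as np
s=r.get_state(); print(s)
for n in ["scene","top"]:
    d=r.snapshot(n); cv2.imwrite(f"pics/{n}0.png",d["color"][:,:,::-1]); print(n,{k:v for k,v in d.items() if k!="color"})
a=[cv2.imread(f"pics/{n}0.png") for n in ["scene","top"]]
E
```

```text
pics
{'clock': 0.0, 'q': array([ 1.26680388,  0.68999172, -0.19451293,  1.56634185,  0.15731311,
        0.90250501, -0.21511172]), 'qd': array([ 0.00052139, -0.00146399,  0.00012102, -0.00153006, -0.0030172 ,
        0.00187244,  0.00126725]), 'joint_torque': array([ 1.88676368e-04, -5.27568519e+01, -1.26710437e+00, -1.53432673e+01,
       -5.26467303e-02,  6.40084036e-03,  1.59593210e-04]), 'tool_pos': array([ 0.20687464, -0.58911727,  0.24890575]), 'eef_rot': array([-0.69687977, -0.11952349,  0.69720073, -0.11825334]), 'contact_force': array([ 0.34296934, -0.1341104 , -0.93380116]), 'moment': array([-0.02279361, -0.00093579,  0.00254665]), 'opening': 1.0005860935846094}
scene {'fov_y': 57.8766354902519, 'cx': 258.17929313404653, 'cy': 192.80145236129343, 'extrinsics': array([[ 7.27908695e-01, -6.85673928e-01, -4.41553760e-04,
        -3.61226511e-01],
       [ 4.93174020e-01,  5.23103950e-01,  6.95083911e-01,
        -3.87514858e-01],
       [-4.76369937e-01, -5.06175386e-01,  7.18928482e-01,
        -6.21116521e-01],
       [ 0.00000000e+00,  0.00000000e+00,  0.00000000e+00,
         1.00000000e+00]])}
top {'fov_y': 57.17924465910706, 'cx': 258.21621336999243, 'cy': 195.554694338319, 'extrinsics': array([[-0.00621628, -0.99951191,  0.03061551,  0.06245964],
       [ 0.99911993, -0.00493799,  0.0416532 , -0.56660234],
       [-0.04148169,  0.03084749,  0.99866296, -1.0548864 ],
       [ 0.        ,  0.        ,  0.        ,  1.        ]])}
```

View pics/scene0.png

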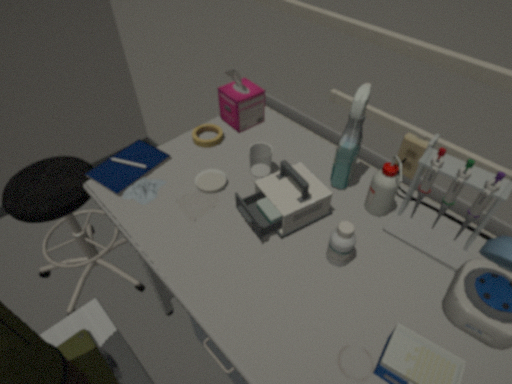

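View pics/top0.png

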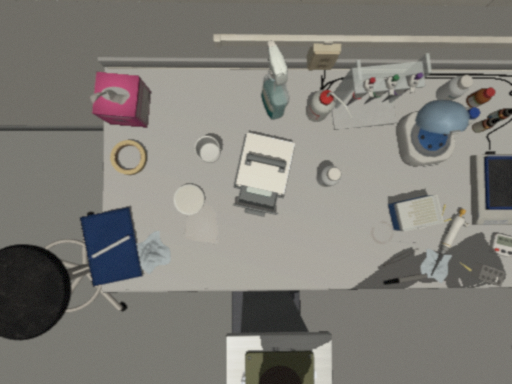

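The scene view shows the kit at about (290,200) with its drawer open towards the robot. The top view has the kit at (265,170), the beaker at (208,150), the bottle at (330,175) and the dish at (189,199). Next I'll measure the kit's top and handle.

```bash
cat > h.py <<'E'
import numpy as np, cv2
def ray(d,u,v,z,T=None):
    """pixel -> world point on plane z; T = camera->world"""
    f=d["color"].shape[0]/2/np.tan(np.radians(d["fov_y"]/2))
    T=np.linalg.inv(d["extrinsics"]) if T is None else T
    w=T[:3,:3]@np.array([(u-d["cx"])/f,-(v-d["cy"])/f,-1]); o=T[:3,3]
    return o+w*(z-o[2])/w[2]
E
python3 - <<'E'
from plant import r
from h import *
d=r.snapshot("top"); c=d["color"]
cv2.imwrite("pics/topc.png",cv2.resize(c[120:230,160:360,::-1],None,fx=4,fy=4,interpolation=cv2.INTER_CUBIC))
for n,(u,v),z in [("beaker",(209,155),0),("bottle",(333,173),.117),("dish",(189,199),.016),("hA",(248,158),.133),("hB",(284,167),.133),("pull",(256,211),.056)]: print(n,ray(d,u,v,z).round(3))
E
```

```text
beaker [0.692 0.209 0.   ]
bottle [ 0.624 -0.143  0.117]
dish [0.557 0.267 0.016]
hA [0.663 0.09  0.133]
hB [ 0.638 -0.007  0.133]
pull [0.52  0.067 0.056]
```

View pics/topc.png

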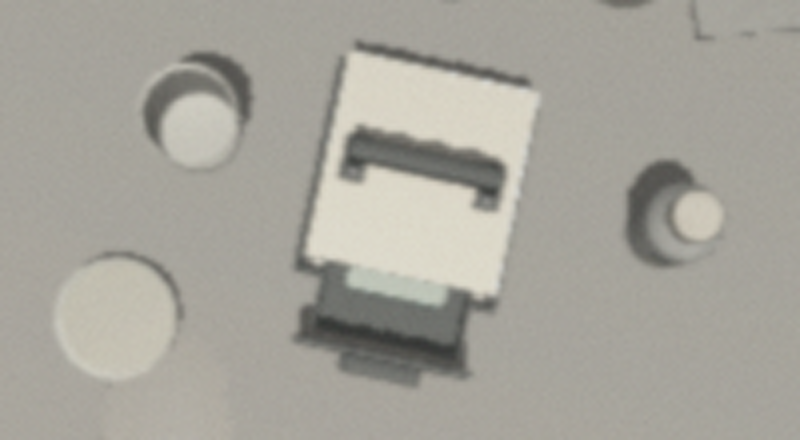

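The crop shows the kit's top corners at (347,50), (540,92), (495,302) and (303,258). The handle bar runs from (350,140) to (505,170), and the front edge of the pull from (340,367) to (418,384).

Run:
```python
from plant import r
from h import *
d=r.snapshot("top")
R=lambda p,z: ray(d,p[0]/4+160-.4,p[1]/4+120-.4,z)
c=[R(p,.081) for p in [(347,50),(540,92),(495,302),(303,258)]]
print("corners",np.round(c,3)); ctr=np.mean(c,axis=0)
ax=(c[0]+c[1]-c[2]-c[3]); yaw=np.arctan2(ax[1],ax[0]); ay=c[0]+c[3]-c[1]-c[2]
print("ctr",ctr.round(4),"yaw",np.degrees(yaw),np.degrees(np.arctan2(-ay[0],ay[1])),np.linalg.norm(ax)/2,np.linalg.norm(ay)/2)
a,b=R((352,140),.133),R((506,170),.133);print("handle",a.round(3),b.round(3),(a+b)/2)
p,q=R((340,367),.061),R((418,384),.061); m=(p+q)/2; print("pull",m.round(4),"along",(m-ctr)@[np.cos(yaw),np.sin(yaw),0],"lat",(m-ctr)@[-np.sin(yaw),np.cos(yaw),0])
s=r.get_state()
from scipy.spatial.transform import Rotation as Ro
print(Ro.from_quat(s["eef_rot"]).as_matrix().round(3))
w=r.snapshot("wrist");print(w["tool_from_camera"],w["fov_y"])
```

```text
corners [[ 0.745  0.094  0.081]
 [ 0.715 -0.043  0.081]
 [ 0.565 -0.01   0.081]
 [ 0.597  0.126  0.081]]
ctr [0.6553 0.0417 0.081 ] yaw -12.36907234874352 -12.768694044211683 0.15245579749095803 0.1399794263169772
handle [0.672 0.091 0.133] [ 0.652 -0.013  0.133] [0.66197159 0.03913147 0.133     ]
pull [0.5133 0.0723 0.061 ] along -0.14521247993433653 lat -0.0005717598642383699
[[-0.     0.331 -0.943]
 [ 0.001 -0.943 -0.331]
 [-1.    -0.001  0.   ]]
[[ 5.83744940e-05  2.96053950e-01 -9.55171218e-01 -1.33861832e-01]
 [ 9.99999929e-01 -3.71998231e-04 -5.41861549e-05  2.22718192e-03]
 [-3.71364028e-04 -9.55171147e-01 -2.96053950e-01 -7.70012996e-02]
 [ 0.00000000e+00  0.00000000e+00  0.00000000e+00  1.00000000e+00]] 59.35591538617126
```

>>> drive_tool:
  deltas:
    - [[0,0,0],[0,-1,-1.3],8.8]
    - [[0,0,0],[0,-2,-2.4],8.8]
    - [[0,0,0],[0,-2,-2.4],4]
    - [[0,0,0],[0,-2,-2.4],2]
    - [[0,0,0],[0,-2,-2.4],0]
    - [[0,0,0],[0,-2,-2.4],0]
    - [[0,0,0],[0,-2,-2.4],0]
    - [[0,0,0],[0,-2,-2.4],0]
    - [[0,0,0],[0,-2,-2.4],0]
    - [[0,0,0],[0,-2.2,-2.4],0]
    - [[0,0,0],[0,-2.4,-2.4],0]
    - [[0,0,0],[0,-2.4,-2.2],0]
  force: 20

```text
clock: 1.25
tool_pos: [0.388, -0.2706, 0.2498]
eef_rot: [0.697, 0.119, -0.697, 0.119]
contact_force: [0.5, -0.2, 0.2]
opening: 0.269
```

>>> drive_tool:
  deltas:
    - [[0,0,0],[0,-2.5,-1.6],0]
    - [[0,0,0],[0,-2.6,-1.6],0]
    - [[0,0,0],[0,-2.6,-1.6],0]
    - [[0,0,0],[0,-2.6,-1.6],0]
    - [[0,0,0],[0,-2.6,-1.6],0]
    - [[0,0,0],[0,-2.6,-1.6],0]
    - [[0,0,0],[0,-2.6,-1.6],0]
    - [[0,0,0],[0,-2.6,-1.6],0]
    - [[0,0,0],[0,-2.6,-1.6],0]
    - [[0,0,0],[0,-2.6,-1.6],0]
    - [[0,0,0],[0,-2.6,-1.6],0]
    - [[0,0,0],[0,-2.1,-1.2],0]

```text
clock: 2.25
tool_pos: [0.4635, 0.0817, 0.2498]
eef_rot: [0.697, 0.12, -0.697, 0.119]
contact_force: [0.4, 0.4, -0.9]
opening: 0.006
```

>>> drive_tool:
  deltas:
    - [[-3,0,0],[0,0,0],0]
    - [[-6,0,0],[0,0,0],0]
    - [[-6,0,0],[0,0,0],0]
    - [[-6,0,0],[0,0,0],0]
    - [[-6,0,0],[0,0,0],0]
    - [[-6,0,0],[0,0,0],0]
    - [[-6,0,0],[0,0,0],0]
    - [[-6,0,0],[0,0,0],0]
    - [[-6,0,0],[0,0,0],0]
    - [[-6,0,0],[0,0,0],0]
    - [[-6,0,0],[0,0,0],0]
    - [[-6,0,0],[0,0,0],0]

```text
clock: 3.25
tool_pos: [0.4631, 0.0789, 0.2498]
eef_rot: [0.506, 0.494, -0.506, 0.494]
contact_force: [-0.7, -0.6, 0.3]
opening: 0.007
```

>>> drive_tool:
  deltas:
    - [[-6,0,0],[0,0,0],0]
    - [[-6,0,0],[0,0,0],0]
    - [[-6,0,0],[0,0,0],0]
    - [[-6,0,0],[0,0,0],0]
    - [[-6,0,0],[0,0,0],0]
    - [[-6,0,0],[0,0,0],0]
    - [[-6,0,0],[0,0,0],0]
    - [[-6,0,0],[0,0,0],0]
    - [[-6,0,0],[0,0,0],0]
    - [[-6,0,0],[0,0,0],0]
    - [[-6,0,0],[0,0,0],0]
    - [[-6,0,0],[0,0,0],0]

```text
clock: 4.25
tool_pos: [0.4631, 0.0787, 0.2497]
eef_rot: [0.119, 0.697, -0.119, 0.697]
contact_force: [-0.3, 0.3, -0.4]
opening: 0.008
```

Run:
```python
from plant import r
from h import *
from scipy.spatial.transform import Rotation as Ro
s=r.get_state();M=Ro.from_quat(s["eef_rot"]).as_matrix();p=s["tool_pos"]
print(s["clock"],p.round(4),M.round(3).tolist(),s["q"].round(2),s["contact_force"].round(2),"yaw y",np.degrees(np.arctan2(M[1,1],M[0,1])))
d=r.snapshot("wrist");cv2.imwrite("pics/w1.png",d["color"][:,:,::-1])
```

```text
4.25 [0.4631 0.0787 0.2497] [[0.0, 0.332, 0.943], [-0.0, 0.943, -0.332], [-1.0, -0.0, 0.0]] [ 0.27  0.6  -0.85  2.    0.62  0.82  0.29] [-0.28  0.27 -0.41] yaw y 70.62854615683126
```

View pics/w1.png

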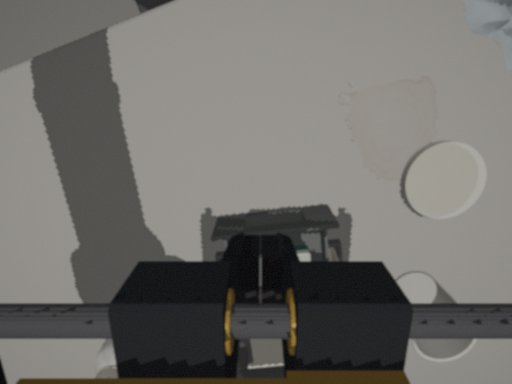

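The wrist view looks back towards the robot. The fingertips are at (261,240), the drawer front runs about (213,225) to (335,210), and the dish is at (445,180). I'll correct the yaw by 7° and the lateral offset by 0.5 cm, then descend in front of the pull.

>>> drive_tool:
  deltas:
    - [[-3.5,0,0],[0.8,0,0],0]
    - [[-3.4,0,0],[1.5,0,0],0]
    - [[0,0,0],[2,0.25,0],0]
    - [[0,0,0],[2,0.25,0],0]
    - [[0,0,0],[2,0,0],0]
    - [[0,0,0],[2,0,0],0]
    - [[0,0,0],[2,0,0],0]
    - [[0,0,0],[2,0,0],0]
    - [[0,0,0],[2,0,0],0]
    - [[0,0,0],[1.7,0,0],0]
    - [[0,0,0],[1.2,0,0],0]
    - [[0,0,0],[0.8,0,0],0]

```text
clock: 5.3
tool_pos: [0.4639, 0.0836, 0.0484]
eef_rot: [0.079, 0.703, -0.08, 0.702]
contact_force: [1.2, -0.1, 0.3]
opening: 0.008
```

Run:
```python
from plant import r
from h import *
from scipy.spatial.transform import Rotation as Ro
s=r.get_state();M=Ro.from_quat(s["eef_rot"]).as_matrix();p=s["tool_pos"]
k=np.array([.976,-.2164]);v=p[:2]-[.6575,.041]
print(s["clock"],p.round(4),s["contact_force"].round(2),"yaw y",np.degrees(np.arctan2(M[1,1],M[0,1])),"along",v@k,"lat",v@[.2164,.976])
a=r.snapshot("top")["color"][110:240,180:330,::-1];b=r.snapshot("scene")["color"][130:260,200:350,::-1]
cv2.imwrite("pics/p1.png",cv2.resize(np.hstack([a,b]),None,fx=2.6,fy=2.6,interpolation=cv2.INTER_CUBIC))
```

```text
5.3 [0.4639 0.0836 0.0484] [ 1.24 -0.05  0.26] yaw y 77.1287463166553 along -0.19815195211837067 lat -0.00027974820973476755
```

View pics/p1.png

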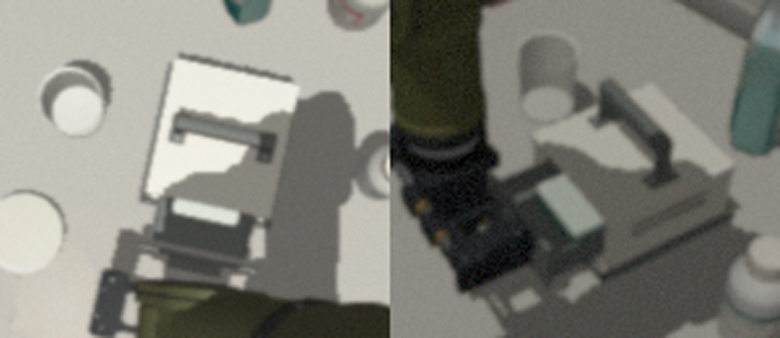

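The fingers stand in front of the pull and are square to it. Pushing now.

>>> drive_tool:
  deltas:
    - [[0,0,0],[0,0,1],0]
    - [[0,0,0],[0,0,1.3],0]
    - [[0,0,0],[0,0,1],0]
    - [[0,0,0],[0,0,0.5],0]
    - [[0,0,0],[0,0,0.5],0]
    - [[0,0,0],[0,0,0.5],0]
    - [[0,0,0],[0,0,0.5],0]
    - [[0,0,0],[0,0,0.5],0]
    - [[0,0,0],[0,0,0.5],0]
    - [[0,0,0],[0,0,0.5],0]
    - [[0,0,0],[0,0,0.5],0]
    - [[0,0,0],[0,0,0.5],0]

```text
clock: 6.4
tool_pos: [0.5407, 0.0665, 0.0497]
eef_rot: [0.078, 0.703, -0.078, 0.703]
contact_force: [-0.3, 0.3, 1.5]
opening: 0.005
```

>>> drive_tool:
  deltas:
    - [[0,0,0],[0,0,0.3],0]
    - [[0,0,0],[0,0,0.3],0]
    - [[0,0,0],[0,0,0.3],0]
    - [[0,0,0],[0,0,0.3],0]

```text
clock: 6.73
tool_pos: [0.5516, 0.064, 0.0496]
eef_rot: [0.078, 0.703, -0.078, 0.702]
contact_force: [-5.6, 1.8, 3.3]
opening: 0.008
```

>>> drive_tool:
  deltas:
    - [[0,0,0],[0,0,0.2],0]
    - [[0,0,0],[0,0,0.2],0]
    - [[0,0,0],[0,0,0],0]

```text
clock: 6.98
tool_pos: [0.5537, 0.0636, 0.0496]
eef_rot: [0.078, 0.704, -0.078, 0.701]
contact_force: [-5.4, 1.8, 4.7]
opening: 0.003
```

>>> drive_tool:
  deltas:
    - [[0,0,0],[0,0,0.2],0]
    - [[0,0,0],[0,0,0.2],0]
    - [[0,0,0],[0,0,0],0]

```text
clock: 7.23
tool_pos: [0.5571, 0.0629, 0.0496]
eef_rot: [0.078, 0.704, -0.078, 0.701]
contact_force: [-5.5, 1.9, 3.5]
opening: 0.005
```

>>> drive_tool:
  deltas:
    - [[0,0,0],[0,0,0.2],0]
    - [[0,0,0],[0,0,0.2],0]
    - [[0,0,0],[0,0,0],0]

```text
clock: 7.48
tool_pos: [0.5634, 0.0613, 0.0496]
eef_rot: [0.078, 0.703, -0.078, 0.703]
contact_force: [-1.7, 0.5, 1.6]
opening: 0.009
```

>>> drive_tool:
  deltas:
    - [[0,0,0],[0,0,0.2],0]
    - [[0,0,0],[0,0,0.2],0]
    - [[0,0,0],[0,0,0],0]

```text
clock: 7.73
tool_pos: [0.5635, 0.0612, 0.0496]
eef_rot: [0.078, 0.705, -0.078, 0.7]
contact_force: [-11.0, 2.2, 6.6]
opening: 0.007
```

>>> drive_tool:
  deltas:
    - [[0,0,0],[0,0,0.2],0]
    - [[0,0,0],[0,0,0.2],0]
    - [[0,0,0],[0,0,0],0]

```text
clock: 7.98
tool_pos: [0.5636, 0.0611, 0.0495]
eef_rot: [0.077, 0.708, -0.078, 0.698]
contact_force: [-19.3, 2.3, 15.3]
opening: 0.004
```

The detent let go, then the finger stalled against a hard stop at 19 N, so the drawer is home. I'll back off, rise, turn 90°, and move part of the way over the handle to look.

>>> drive_tool:
  deltas:
    - [[0,0,0],[0,0,-0.8],0]
    - [[0,0,0],[0,0,-1.5],0]
    - [[0,0,0],[0,0,-2],0]
    - [[0,0,0],[0,0,-1.2],0]
    - [[0,0,0],[-1.5,0,0],0]
    - [[0,0,0],[-2.5,0,0],0]
    - [[0,0,0],[-3,0,0],0]
    - [[0,0,0],[-3,0,0],0]
    - [[0,0,0],[-3,0,0],0]
    - [[0,0,0],[-3,0,0],0]
    - [[0,0,0],[-2.5,0,0],0]
    - [[0,0,0],[-1.5,0,0],4]

```text
clock: 8.98
tool_pos: [0.5196, 0.0719, 0.2528]
eef_rot: [0.079, 0.701, -0.078, 0.705]
contact_force: [1.0, -0.0, -0.0]
opening: 0.061
```

>>> drive_tool:
  deltas:
    - [[5,0,0],[0,0,0],8.8]
    - [[7,0,0],[0,0,0],8.8]
    - [[7,0,0],[0,0,0],8.8]
    - [[7,0,0],[0,0,0],8.8]
    - [[7,0,0],[0,0,0],8.8]
    - [[7,0,0],[0,0,0],8.8]
    - [[7,0,0],[0,0,0],8.8]
    - [[7,0,0],[0,0,0],8.8]
    - [[7,0,0],[0,0,0],8.8]
    - [[7,0,0],[0,0,0],8.8]
    - [[7,0,0],[0,0,0],8.8]
    - [[7,0,0],[0,0,0],8.8]

```text
clock: 9.98
tool_pos: [0.5187, 0.0714, 0.2501]
eef_rot: [0.522, 0.477, -0.521, 0.478]
contact_force: [-0.5, 0.6, -0.3]
opening: 0.964
```

>>> drive_tool:
  deltas:
    - [[7,0,0],[0,0,0],8.8]
    - [[0.6,0,0],[0,0,0],8.8]
    - [[0,0,0],[0,0,0],8.8]

```text
clock: 10.23
tool_pos: [0.5184, 0.0715, 0.25]
eef_rot: [0.551, 0.444, -0.55, 0.445]
contact_force: [0.6, -0.6, -0.1]
opening: 0.998
```

Run:
```python
from plant import r
from h import *
from scipy.spatial.transform import Rotation as Ro
s=r.get_state();M=Ro.from_quat(s["eef_rot"]).as_matrix();p=s["tool_pos"]
print(s["clock"],p.round(4),M.round(3).tolist(),s["q"].round(2),s["contact_force"].round(2),"yaw y",np.degrees(np.arctan2(M[1,1],M[0,1])),s["opening"])
a=r.snapshot("top")["color"][120:230,180:330,::-1]
cv2.imwrite("pics/p2.png",cv2.resize(a,None,fx=5,fy=5,interpolation=cv2.INTER_CUBIC))
```

```text
10.2333 [0.5184 0.0715 0.25  ] [[0.001, 0.977, -0.211], [-0.001, -0.211, -0.977], [-1.0, 0.002, 0.0]] [ 0.03  0.58 -0.42  1.86  0.32  0.77 -0.77] [ 0.56 -0.64 -0.08] yaw y -12.198145342624706 0.9982975375245112
```

View pics/p2.png

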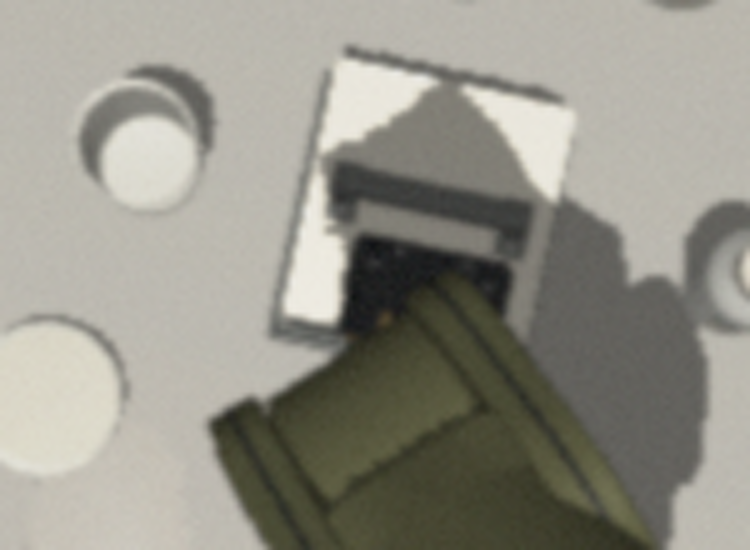

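The top view shows the drawer shut, with only a dark sliver at the kit front. The back edge of the handle bar runs from (333,160) to (540,205).

Run:
```python
from plant import r
from h import *
d=r.snapshot("top")
R=lambda p,z: ray(d,p[0]/5+180-.4,p[1]/5+120-.4,z)
a,b=R((333,160),.133),R((540,205),.133)
k=np.array([.976,-.2164,0]); print(a,b,"yaw",np.degrees(np.arctan2(*(a-b)[[0,1]])),"bar ctr",(a+b)/2-.008*k)
c=[R(p,.081) for p in [(340,57),(575,110)]]; print(c,"kit ctr from back edge",np.mean(c,axis=0)-.075*k)
```

```text
[0.68032503 0.09466082 0.133     ] [ 0.65579182 -0.01676957  0.133     ] yaw 12.416506162754176 bar ctr [0.66025043 0.04067682 0.133     ]
[array([0.74797765, 0.09053483, 0.081     ]), array([ 0.71757446, -0.04334241,  0.081     ])] kit ctr from back edge [0.65957606 0.03982621 0.081     ]
```

>>> drive_tool:
  deltas:
    - [[0,0,0],[0,1,0],8.8]
    - [[0,0,0],[0,2.4,0],8.8]
    - [[0,0,0],[0,2.5,0],8.8]
    - [[0,0,0],[0,2.5,0],8.8]
    - [[0,0,0],[0,2.5,0],8.8]
    - [[0,0,0],[0,2.4,0],8.8]
    - [[0,0,0],[0,1,0],8.8]
    - [[0,0,0],[0,0,0],8.8]
    - [[0,0,0],[0,0,0],8.8]

```text
clock: 11.08
tool_pos: [0.6572, 0.0409, 0.2491]
eef_rot: [-0.551, -0.444, 0.551, -0.443]
contact_force: [-0.1, 0.8, 0.6]
opening: 1.001
```

Run:
```python
from plant import r
from h import *
s=r.get_state();print(s["clock"],s["tool_pos"].round(4))
d=r.snapshot("wrist");cv2.imwrite("pics/w2.png",d["color"][:,:,::-1])
```

```text
11.0833 [0.6572 0.0409 0.2491]
```

View pics/w2.png

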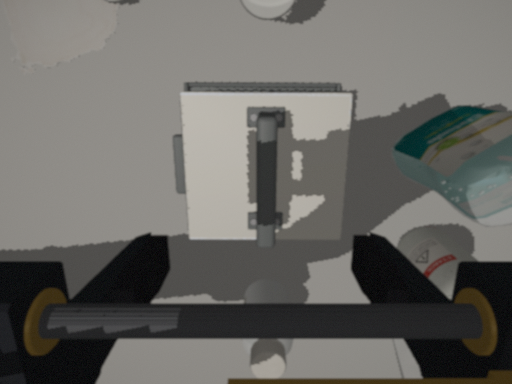

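The wrist view shows the bar upright in the image, from (267,115) to (266,246), between the fingers. The pull sticks out only a little at (179,165), so the drawer is shut.

Run:
```python
from plant import r
from h import *
from scipy.spatial.transform import Rotation as Ro
s=r.get_state();M=np.eye(4);M[:3,:3]=Ro.from_quat(s["eef_rot"]).as_matrix();M[:3,3]=s["tool_pos"]
d=r.snapshot("wrist");T=M@d["tool_from_camera"]
a,b=ray(d,267,114,.133,T),ray(d,266,240,.133,T)
c=(a+b)/2;print(a.round(4),b.round(4),np.linalg.norm(a-b),np.degrees(np.arctan2(*(a-b)[[0,1]])),"in tool cm",(M[:3,:3].T@(c-M[:3,3])*100).round(2))
k=np.array([.976,-.2164,0])
e=ray(d,174,164,.061,T); print("pull along from bar",(e-c)@k)
for u,v in [(182,93),(352,93)]: print("top corner",((ray(d,u,v,.081,T)-c)@k).round(4))
```

```text
[0.6745 0.0937 0.133 ] [ 0.6529 -0.0045  0.133 ] 0.100543400516816 12.358845127976968 in tool cm [11.63  0.65 -0.47]
pull along from bar -0.0892015517953991
top corner -0.0726
top corner 0.0739
```

Pull to bar is 89 mm, against 90 when home, which confirms the drawer is shut. Descending onto the handle and gripping.

>>> drive_tool:
  deltas:
    - [[0,0,0],[0.8,0.3,-0.1],8.8]
    - [[0,0,0],[1.5,0.25,-0.1],8.8]
    - [[0,0,0],[2,0,0],8.8]
    - [[0,0,0],[2,0,0],8.8]
    - [[0,0,0],[2,0,0],8.8]
    - [[0,0,0],[2,0,0],8.8]
    - [[0,0,0],[1.6,0,0],8.8]
    - [[0,0,0],[1,0,0],8.8]
    - [[0,0,0],[0.5,0,0],8.8]
    - [[0,0,0],[0,0,0],4]
    - [[0,0,0],[0,0,0],3]
    - [[0,0,0],[0,0,0],2.4]
  force: 10

```text
clock: 12.18
tool_pos: [0.664, 0.0421, 0.1169]
eef_rot: [0.551, 0.443, -0.55, 0.444]
contact_force: [0.8, 0.8, -0.3]
opening: 0.795
```

>>> drive_tool:
  deltas:
    - [[0,0,0],[0,0,0],2]
    - [[0,0,0],[0,0,0],1.5]
    - [[0,0,0],[0,0,0],1]
    - [[0,0,0],[0,0,0],1]
    - [[0,0,0],[0,0,0],1]
    - [[0,0,0],[0,0,0],1]

```text
clock: 12.68
tool_pos: [0.6633, 0.0418, 0.1158]
eef_rot: [0.551, 0.443, -0.551, 0.443]
contact_force: [0.6, -0.0, -0.5]
opening: 0.342
```

>>> drive_tool:
  deltas:
    - [[0,0,0],[0,0,0],0.5]
    - [[0,0,0],[0,0,0],0.5]
    - [[0,0,0],[0,0,0],0.5]
    - [[0,0,0],[0,0,0],0.5]
    - [[0,0,0],[0,0,0],0.5]

```text
clock: 13.1
tool_pos: [0.6622, 0.0421, 0.1155]
eef_rot: [-0.55, -0.444, 0.551, -0.443]
contact_force: [-4.7, 0.2, 2.3]
opening: 0.177
```

>>> drive_tool:
  deltas:
    - [[0,0,0],[0,0,0],0]
    - [[0,0,0],[0,0,0],0]
    - [[0,0,0],[0,0,0],0]
    - [[0,0,0],[0,0,0],0]
  force: 45

```text
clock: 13.43
tool_pos: [0.6622, 0.0421, 0.1155]
eef_rot: [-0.55, -0.444, 0.551, -0.443]
contact_force: [-6.0, 0.5, 2.0]
opening: 0.176
```

>>> drive_tool:
  deltas:
    - [[0,0,0],[0,-0.12,0],0]
    - [[0,0,0],[-0.2,0,0],0]
    - [[0,0,0],[-0.4,0,0],0]
    - [[0,0,0],[-0.6,0,0],0]
    - [[0,0,0],[-0.8,0,0],0]
    - [[0,0,0],[-0.8,0,0],0]
    - [[0,0,0],[-0.8,0,0],0]
    - [[0,0,0],[-0.8,0,0],0]
    - [[0,0,0],[-0.8,0,0],0]
    - [[0,0,0],[-0.8,0,0],0]
    - [[0,0,0],[-0.8,0,0],0]
    - [[0,0,0],[-0.8,0,0],0]

```text
clock: 14.43
tool_pos: [0.6621, 0.0421, 0.1926]
eef_rot: [0.551, 0.443, -0.551, 0.443]
contact_force: [0.1, -0.5, -6.4]
opening: 0.177
```

>>> drive_tool:
  deltas:
    - [[0,0,0],[-0.8,0,0],0]
    - [[0,0,0],[-0.8,0,0],0]
    - [[0,0,0],[-0.8,0,0],0]
    - [[0,0,0],[-0.8,0,0],0]
    - [[0,0,0],[-0.8,0,0],0]
    - [[0,0,0],[-0.8,0,0],0]
    - [[0,0,0],[-0.8,0,0],0]
    - [[0,0,0],[-0.6,0,0],0]
    - [[0,0,0],[-0.4,0,0],0]
    - [[0,0,0],[-0.2,0,0],0]
    - [[0,0,0],[0,0,0],0]
    - [[0,0,0],[0,0,0],0]

```text
clock: 15.43
tool_pos: [0.6619, 0.042, 0.2595]
eef_rot: [-0.551, -0.443, 0.551, -0.443]
contact_force: [-0.4, 0.0, -6.6]
opening: 0.172
```

>>> drive_tool:
  deltas:
    - [[0,0,0],[0,0,0],0]
    - [[0,0,0],[0,0,0],0]
    - [[0,0,0],[0,0,0],0]
    - [[0,0,0],[0,0,0],0]
    - [[0,0,0],[0,0,0],0]
    - [[0,0,0],[0,0,0],0]

```text
clock: 15.93
tool_pos: [0.6621, 0.0421, 0.2596]
eef_rot: [-0.551, -0.443, 0.551, -0.443]
contact_force: [0.5, -1.3, -5.0]
opening: 0.174
```

Run:
```python
from plant import r
from h import *
from scipy.spatial.transform import Rotation as Ro
s=r.get_state();print(s["clock"],s["tool_pos"].round(4),Ro.from_quat(s["eef_rot"]).as_matrix().round(3).tolist(),s["contact_force"].round(2),s["moment"].round(3),s["opening"],abs(s["qd"]).max())
a=r.snapshot("wrist")["color"][:,:,::-1];b=r.snapshot("scene")["color"][90:282,170:426,::-1]
cv2.imwrite("pics/p3.png",np.hstack([cv2.resize(a,(400,300)),cv2.resize(b,(400,300),interpolation=cv2.INTER_CUBIC)]))
```

```text
15.9333 [0.6621 0.0421 0.2596] [[-0.0, 0.977, -0.214], [-0.0, -0.214, -0.977], [-1.0, -0.0, 0.0]] [ 0.51 -1.27 -5.04] [-0.015 -0.083  0.021] 0.17376572272438945 0.0010750718622732393
```

View pics/p3.png

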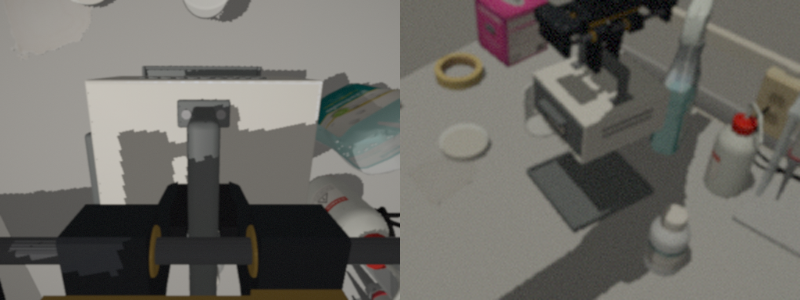

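```bash
python3 -c "
from plant import r
print(r.finish_job()); print(r.get_state()['tool_pos'])"
```

```text
the job is handed in; nothing more can be done
None
the job is handed in; nothing more can be done
```

I pushed the drawer home, lifted the kit straight up by its handle to about 15 cm, and handed the job in while holding it there. No verdict came back.

- **Drawer:** with the kit still in the dock, the detent gave way, and then the push stalled against a hard stop at about 19 N along the drawer. A wrist view then put the pull 89 mm from the handle bar, against 90 mm when fully home. It still looked shut after the lift.
- **Lift:** I gripped the bar at 45 N. The tool rose 144 mm from a kit standing at about 6 mm, so the underside should be at about 15 cm. I did not measure the underside directly.
- **Final state:** in the last reading, at 15.9 s, the tool was vertical and still, and the opening stayed at the bar's thickness. Vertical load was 5.0–6.6 N, about the kit's expected weight. The kit looked level in the last picture, but I did not measure its tilt.
- **Bystanders:** the beaker, bottle and dish were still standing in the last picture. I judged that by eye and did not measure their positions again.
- **Disagreement:** the top and wrist cameras differed by about 3–4 mm on where the handle was. The closing jaws took up the difference; this put about 6 N sideways on the kit, which I relieved before lifting.

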